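# Open the combination lock of the coffee money box and hold its shackle up

## Task

The coffee money box is locked. Turn the black dial on its lock, click by click, until the pointed end of its grip stands in the click at the white index pip, then let go of the dial, take the steel shackle by its bow and pull it up as far as it goes, so that the hasp is free. The shackle is sprung and would drop back, so finish while still holding it up at full height in the gripper; leave the jar, the cup and the tamper beside the box where they stand.

Things in the scene. Friction and masses are not known exactly. Their poses are not given: they have to be found in the camera images.
- lock_box: Grey steel money box, 150 x 240 x 69 mm (x, y, z), fixed; origin at the centre of its underside, z up, front towards -x. Dark lock housing 62 mm (x) by 236 mm lies along the front of its top, top face 72 mm above the worktop. On it: dial (box x -38, y +60 mm), shackle (x -38, y -50 mm). A 3 mm steel hasp strap from the lid lies over it; the shackle's +y leg passes through its eye.
- dial (a joint): Dial's turn about its vertical axis, rad, positive counter-clockwise from above, -1.0 to 1.6. At 0 the grip's point is at the white index pip (box -x side); only there (within 0.12) is the shackle free. Starts at about 0.7 to 1.4: turn clockwise. Clicks into a notch every 0.35 rad (0, 0.35, 0.70...) (about 0.1 N m each); let go, it rests in the nearest notch. Blocked while the shackle is up.
- dial_grip (a point): Middle of the dial's bar grip, on the dial axis, 89 mm above the worktop. Turns with the dial: x along the bar, pointed end (white line on top) at -x, z up. Bar 40 mm long (point 24 mm from the axis), 12 mm thick (y), 20 mm high, top 99 mm above the worktop, on a round skirt 51 mm wide whose top is at 80 mm. Take it from above across the 12 mm.
- shackle (a joint): How far the shackle is pulled up, m: 0 = locked down, 0.032 = fully up against its stop. Slides straight up; a spring draws it down with 4 N at 0 to 6 N at the top, plus its weight of about 1 N. With the dial off its index it is blocked after 0.5 mm.
- shackle_top (a point): Middle of the shackle's top bar, on its centre line, 117 mm above the worktop when down; rises with it. Axes as the box's. The shackle is an upright U of 10 mm round steel in the box's y-z plane, legs 44 mm apart (centres), level top part 28 mm long along y. Take the bar from above, fingers on its two x sides; 37 mm are free between it and the hasp strap.
- spice_jar: Small spice jar, 44 mm wide, 90 mm high, loose, upright left of the box; origin under its centre. Bystander.
- espresso_cup: Small white cup with a handle, 61 x 79 x 56 mm, loose, upright right of the box towards the front; origin under its centre. Bystander.
- tamper: Coffee tamper, 58 mm wide, 94 mm high, loose, standing on its base right of the box towards the back; origin under its centre. Bystander.

How it is judged:
On the way, in this order (a step that is already met when the one before it is completed fails the run):
1. the dial stands in the click at its index, with the shackle still down (value of joint dial between -0.13 and 0.13 rad and value of joint shackle below 0.004 m), for 0.2 s.
2. the shackle is pulled up in the gripper (value of joint shackle above 0.026 m and contact force between the fingers and shackle above 1 N), for 0.2 s.
At the end, for the whole second after the job is handed in: The shackle is up by more than 26 of its 32 mm and held there by the gripper (more than 1 N of finger contact on it), the fingers off the dial, the dial still within 0.2 rad of its index; jar, cup and tamper within 30 mm of where they stood (all of step 2 and contact force between the fingers and dial below 0.5 N and value of joint dial between -0.2 and 0.2 rad and distance of each of spice_jar, espresso_cup, tamper from where it was at the start of the episode below 0.03 m); the arm keeps its last pose, push and grip.
It fails at once if a bystander is knocked over or pushed away (distance of any of spice_jar, espresso_cup, tamper from where it was at the start of the episode above 0.03 m or angle between any of spice_jar, espresso_cup, tamper's own z axis and vertical above 0.5 rad).
It also fails if it takes over 48 s, if anything falls off the work surface, if the arm or the gripper's body presses on something with over 40 N, if the wrist force passes 120 N, or if a joint passes its speed limit or range.

## Robot

A 6-joint arm with a two-finger parallel gripper is mounted at the origin on a cart in front of the work surface, level with it; the furniture and walls round the work are solid. World frame = base frame: x ahead of the robot, y to its left, z up, the work surface at z = 0. Lengths are in m, angles in rad, forces in N, time in s.
With the tool pointing down it reaches from about 0.35 to 0.85 m from the base axis. Payload 8.1 kg.
Tool frame: the origin (TCP) lies on the mounting face of the last link; the fingertips stand ahead of it and the grasp point (between the pads) lies 167 mm ahead of it (bot.tip_reach is the z of the fingertips in the tool frame, in m); z points along the fingers, y is the direction in which the jaws open and shut (so a half turn about z gives the same grasp; the last joint's range is limited). The gripper opens to 93 mm and grips with 3 to 60 N. Pads are 15 mm wide; open, the fingers measure 128 mm over their backs; the gripper's body (75 mm by 188 mm) begins 65 mm behind the grasp point.
Start: joints at [-1.334, 0.13, 1.488, -0, 1.523, -0.085], TCP at [0.19, -0.569, 0.405] pointing down, gripper open.
Joint ranges: [-2.96, 2.96], [-0.89, 2.26], [0.02, 2.5], [-1.34, 4.48], [0, 2.73], [-2.66, 2.66]. Speed limits (rad/s): [2.39, 2.39, 2.79, 3.14, 3.14, 3.14].

## Interface

Orientations are given as a 3x3 rotation matrix whose columns are the frame's x, y, z axes.
In Python, from cell import bot, eyes gives the robot as it stands. The module is installed in compiled form; this text tells all that it offers.
- The arm moves only by the tool move_arm, never from a script. Its argument "deltas" is a list that holds one entry, the list of rows, each a list of 7 numbers: the closure, from -1 (fully open) to 1 (shut), so that 0 is half open, then the shift along the tool's x, y, z in m, then the turn, a rotation vector about the tool's x, y, z in rad. A call has 1 to 5 rows; each row is the pose to reach, as a shift and turn from the pose measured when the call began, along the tool's axes at that moment; what a row does not reach only later rows make up. A row lasts 1/10 s, in which the tool goes at most 50 mm and 8.59 degrees, less where a joint would pass 70% of its speed; a pose out of reach is approached as far as the arm can. A call with a gripper value outside its range is refused whole. The fingers move at their own pace and stop on an object; "squeeze" is the grip in N (left out, the last holds). Time passes only in rows, so rows that repeat a pose let the fingers close. It gives the time, the measured TCP pose, the force and the opening at its end, in the units of the state.
- bot.read_state(): the state, without advancing time (a new reading comes with each control period).
- eyes.snapshot(name): name is "scene" or "top"; returns (picture, depth): 420x560x3 uint8, red, green, blue; 420x560 float32, m along the optical axis (not along the pixel's ray), 0 where there is no reading.
- eyes.calibration(name): a dict with "intrinsics" (3x3 intrinsics, pixels), "pose" (4x4, takes a point from camera to world coordinates). Camera axes: x right, y up, looking along -z (the intrinsics and any distortion apply to the point x, -y, -z); pixel columns grow to the right and rows downward; lengths in m; the calibration is good to about 2 mm. A picture is of the moment at which its call begins. calibration takes no time and is no camera call.
- bot.sign_off(): hands the job in, once; it reports no verdict.
The state is a dict: "time_s": time; "qpos": joint angles; "dq": joint speeds; "joint_torque": joint torques, N m; "ee_pos": TCP position; "ee_rot": TCP orientation; "wrist_force": force on the tool from outside, world axes, zero at the start; "moment": the same for the moment, N m; "opening": opening from 0.0 (shut) to 1.0 (fully open).
Only numpy, scipy, OpenCV 4.12 (cv2) and the standard library are available. Lean on these libraries where they do the work, as an engineer would, in place of code of your own. Each camera call takes 0.05 s, during which the arm holds its last target. There are 200 camera calls.

## Working session

There is one attempt and no reset: what is moved stays moved. The work goes in short steps, Python scripts to look and compute and a tool call to move; the robot and the scene stay as the last step left them, time stands still between calls to the robot, and variables do not carry over. Pictures are saved under pics/ and viewed, about 8 in all and at most 12, crops included, and the job is handed in when it is done.

Besides the shell and the picture viewer there is one more tool, called after "Emit:" as name([rows], argument=value, ...), one row to a line, values as JSON. move_arm: Moves the arm, as the interface text tells. Its arguments: {"type":"object","properties":{"deltas":{"type":"array"},"squeeze":{"type":"number"}},"required":["deltas"]}

```bash
mkdir -p pics; cat > h.py <<'E'
from cell import bot, eyes
import numpy as np, cv2
def snap(n):
    p,d=eyes.snapshot(n); c=eyes.calibration(n); return p,d,np.array(c["intrinsics"]),np.array(c["pose"])
def cloud(d,K,T):
    v,u=np.mgrid[:d.shape[0],:d.shape[1]]
    x=(u-K[0,2])/K[0,0]*d; y=(v-K[1,2])/K[1,1]*d
    P=np.stack([x,-y,-d,np.ones_like(d)],-1)@T.T
    P=P[...,:3]; P[d==0]=np.nan; return P
def save(p,n): cv2.imwrite("pics/"+n,cv2.cvtColor(p,cv2.COLOR_RGB2BGR))
E
python3 - <<'E'
from h import *
ps=[]
for n in("scene","top"):
    p,d,K,T=snap(n); np.savez(n+".npz",p=p,d=d,K=K,T=T); save(p,n+"0.png"); print(n,K.round(1).tolist(),T.round(3).tolist(),eyes.calibration(n).keys())
print(bot.read_state(),bot.tip_reach)
E
```

```text
scene [[478.6, 0.0, 286.0], [0.0, 478.6, 213.0], [0.0, 0.0, 1.0]] [[-0.802, 0.341, -0.49, 0.101], [-0.597, -0.464, 0.654, 0.62], [-0.005, 0.817, 0.576, 0.592], [0.0, 0.0, 0.0, 1.0]] dict_keys(['intrinsics', 'pose'])
top [[461.3, 0.0, 274.1], [0.0, 461.3, 200.2], [0.0, 0.0, 1.0]] [[-0.005, 0.996, -0.093, 0.462], [-1.0, -0.005, 0.007, 0.07], [0.006, 0.093, 0.996, 1.054], [0.0, 0.0, 0.0, 1.0]] dict_keys(['intrinsics', 'pose'])
{'time_s': 0.1, 'qpos': array([-1.33441488e+00,  1.31089303e-01,  1.48916052e+00,  4.28602516e-06,
        1.52298716e+00, -8.54119985e-02]), 'dq': array([ 1.05796918e-03, -8.80114962e-04, -2.81533939e-03,  4.49907856e-04,
        9.29546520e-04, -4.28152490e-05]), 'joint_torque': array([ 9.69125467e-04, -5.61340249e+01, -4.93097556e+01,  7.69661483e-02,
        2.91433081e-02, -6.00625094e-05]), 'ee_pos': array([ 0.18972912, -0.56900126,  0.40379531]), 'ee_rot': array([[ 9.48669826e-01,  3.16267949e-01, -3.80918819e-04],
       [ 3.16268146e-01, -9.48668489e-01,  1.59961259e-03],
       [ 1.44540512e-04, -1.63797668e-03, -9.99998648e-01]]), 'wrist_force': array([-0.3232272 ,  0.36062707,  0.89467885]), 'moment': array([ 0.01254592,  0.01926008, -0.02192126]), 'opening': 1.0013734711879811} 0.1861
```

View pics/top0.png

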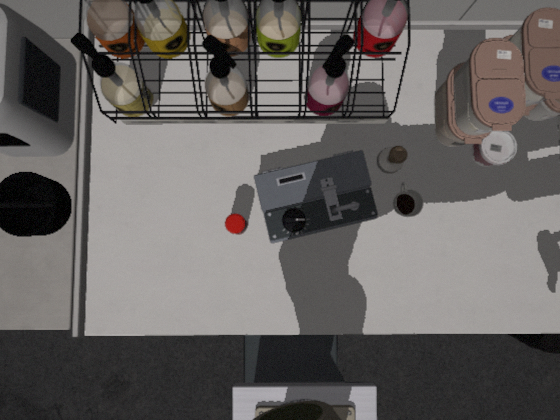

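View pics/scene0.png

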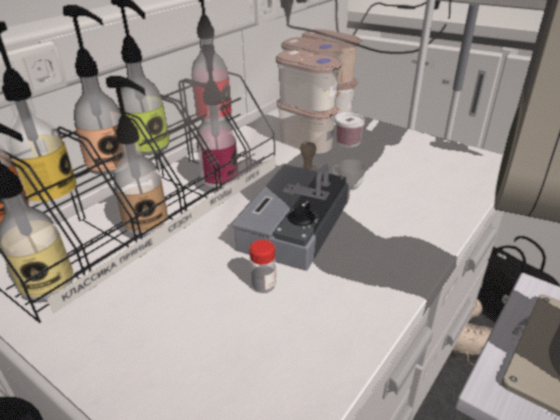

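The top view shows the dial at about (294,219), the shackle at about (345,207), the jar at (236,224), the cup at (404,204) and the tamper at (396,156). I'll use depth to fit the box and zoom in.

```bash
python3 - <<'E'
from h import *
t=np.load("top.npz");s=np.load("scene.npz")
P=cloud(t["d"],t["K"],t["T"]); Q=cloud(s["d"],s["K"],s["T"])
for nm,R,(u0,u1,v0,v1) in(("top",P,(240,400,140,255)),("scene",Q,(225,365,155,275))):
    X=R[v0:v1,u0:u1].reshape(-1,3); X=X[np.isfinite(X[:,2])]
    B=X[(X[:,2]>.055)&(X[:,2]<.082)]
    r=cv2.minAreaRect(B[:,:2].astype(np.float32)*1000); print(nm,len(B),r,np.percentile(B[:,2],[5,50,95]))
    H=X[(X[:,2]>.088)]
    print(np.c_[H*1000].round(0)[::max(1,len(H)//40)].tolist())
for v,u in((219,294),(207,345),(224,236),(204,404),(156,396)): print(P[v,u].round(3))
print("table z",np.nanmedian(P[260:300,150:250,2]))
a=cv2.resize(t["p"][145:250,250:385],None,fx=4.2,fy=4.2,interpolation=cv2.INTER_CUBIC)
b=cv2.resize(s["p"][150:275,225:360],(567,525),interpolation=cv2.INTER_CUBIC)
m=np.vstack([cv2.resize(a,(480,373)),cv2.resize(b,(480,444))])
m=np.hstack([cv2.resize(a,(400,311)),cv2.resize(b,(400,370))[:311]]); 
m=np.clip(255*(m/255.)**.55,0,255).astype(np.uint8); save(cv2.resize(m,(800,311)),"z1.png")
E
```

```text
top 7602 ((565.0030517578125, -29.435592651367188), (157.14984130859375, 361.596923828125), 12.98702621459961) [0.05965804 0.07048687 0.07686438]
[[664.0, -194.0, 89.0], [661.0, -201.0, 94.0], [657.0, -191.0, 91.0], [655.0, -193.0, 92.0], [653.0, -195.0, 93.0], [650.0, -197.0, 93.0], [648.0, -197.0, 93.0], [646.0, -199.0, 92.0], [644.0, -201.0, 91.0], [640.0, -194.0, 93.0], [636.0, -191.0, 89.0], [542.0, -99.0, 119.0], [541.0, -95.0, 118.0], [538.0, -80.0, 119.0], [538.0, -98.0, 122.0], [536.0, -76.0, 123.0], [536.0, -94.0, 122.0], [534.0, -66.0, 120.0], [534.0, -84.0, 123.0], [535.0, -103.0, 116.0], [532.0, -71.0, 124.0], [532.0, -90.0, 122.0], [530.0, -70.0, 121.0], [529.0, -59.0, 109.0], [528.0, -76.0, 118.0], [526.0, -63.0, 98.0], [516.0, 33.0, 99.0], [516.0, 15.0, 101.0], [514.0, 39.0, 98.0], [514.0, 21.0, 99.0], [514.0, 2.0, 97.0], [511.0, 31.0, 103.0], [511.0, 13.0, 101.0], [510.0, 131.0, 91.0], [509.0, 27.0, 101.0], [509.0, 8.0, 101.0], [508.0, 127.0, 89.0], [507.0, 25.0, 100.0], [507.0, 6.0, 99.0], [505.0, 39.0, 101.0], [505.0, 21.0, 97.0], [504.0, 135.0, 90.0], [500.0, 133.
[... 545 characters left out ...]
[512.0, 8.0, 100.0], [506.0, 9.0, 99.0], [509.0, 19.0, 99.0], [517.0, 33.0, 99.0], [511.0, 32.0, 98.0], [507.0, 25.0, 94.0], [514.0, 43.0, 97.0], [504.0, 41.0, 97.0], [507.0, 46.0, 95.0], [519.0, 137.0, 90.0], [508.0, 132.0, 90.0], [503.0, 132.0, 90.0], [503.0, 135.0, 89.0], [504.0, 140.0, 90.0], [508.0, 148.0, 91.0], [517.0, 155.0, 89.0], [494.0, 139.0, 90.0], [499.0, 148.0, 91.0], [507.0, 155.0, 90.0], [510.0, 163.0, 91.0], [490.0, 144.0, 89.0], [491.0, 153.0, 92.0], [496.0, 160.0, 92.0], [501.0, 164.0, 90.0], [500.0, 165.0, 89.0], [496.0, 165.0, 89.0]]
[0.512 0.023 0.099]
[ 0.534 -0.08   0.123]
[0.502 0.144 0.09 ]
[ 0.549 -0.231  0.015]
[ 0.644 -0.195  0.092]
table z 0.0002994378435190459
```

View pics/z1.png

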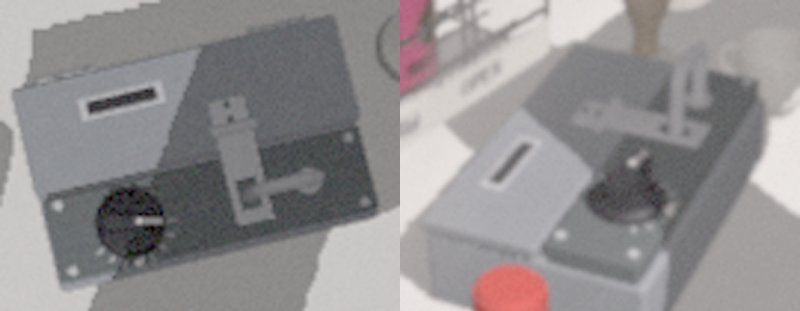

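Zoomed in, the dial's white line points image-right, roughly world -y. The shackle bar runs between about (250,190) and (315,180) in the crop. I'll fit the centres and yaw.

```bash
python3 - <<'E'
from h import *
for nm in("top","scene"):
    t=np.load(nm+".npz"); P=cloud(t["d"],t["K"],t["T"]).reshape(-1,3); C=t["p"].reshape(-1,3)
    for lab,(x0,x1,y0,y1,z0,z1) in dict(shackle=(.51,.56,-.12,-.04,.113,.14),grip=(.47,.55,-.03,.07,.094,.108),hous=(.47,.535,-.15,.11,.066,.0745)).items():
        k=(P[:,0]>x0)&(P[:,0]<x1)&(P[:,1]>y0)&(P[:,1]<y1)&(P[:,2]>z0)&(P[:,2]<z1); X=P[k]*1000
        r=cv2.minAreaRect(X[:,:2].astype(np.float32)); w=np.linalg.eigh(np.cov(X[:,:2].T))[1][:,1]
        print(nm,lab,len(X),X.mean(0).round(1),"mid",((X.max(0)+X.min(0))/2).round(1),"ylim",X[:,1].min().round(1),X[:,1].max().round(1),"rect",np.round(r[0],1),np.round(r[1],1),round(r[2],1),"axis deg",np.degrees(np.arctan2(w[1],w[0])).round(1))
        if lab=="grip":
            b=C[k].min(1)>110; print(" white",b.sum(),X[b].round(0).tolist()[:12])
t=np.load("top.npz");P=cloud(t["d"],t["K"],t["T"])
# front edge: fit line through lowest-x points of housing z>0.055 per y column
pts=[]
for u in range(270,376,3):
    c=P[200:250,u]; c=c[np.isfinite(c[:,2])&(c[:,2]>.06)]
    if len(c): pts.append(c[c[:,0].argmin()][:2])
v=cv2.fitLine(np.array(pts,np.float32),cv2.DIST_HUBER,0,.01,.01).ravel(); print("front",v,np.degrees(np.arctan2(v[1],v[0])))
E
```

```text
top shackle 116 [534.8 -83.9 120.4] mid [534.5 -85.1 119.5] ylim -109.8 -60.4 rect [535.2 -84.8] [ 9.6 50.4] 13.0 axis deg 102.7
top grip 119 [510.4  21.6  99.4] mid [510.5  20.7  98.6] ylim -0.1 41.4 rect [510.5  20.7] [41.5 10.6] 89.6 axis deg 90.1
 white 2 [[511.0, 19.0, 101.0], [511.0, 17.0, 100.0]]
top hous 1412 [510.5 -16.7  71.9] mid [502.8 -30.1  70.4] ylim -149.7 89.6 rect [502.4 -30. ] [239.4  64.2] 89.8 axis deg 96.1
scene shackle 80 [534.  -76.1 119.1] mid [534.7 -80.4 118. ] ylim -104.7 -56.1 rect [536.2 -80.3] [10.3 48.8] 12.1 axis deg 100.3
scene grip 110 [510.1  26.9  98.1] mid [511.2  23.5  97.9] ylim 0.6 46.4 rect [511.1  23.6] [12.9 46. ] 2.5 axis deg 89.7
 white 5 [[515.0, 19.0, 98.0], [512.0, 21.0, 100.0], [511.0, 19.0, 100.0], [511.0, 22.0, 99.0], [511.0, 19.0, 98.0]]
scene hous 1209 [ 5.065e+02 -2.000e-01  7.170e+01] mid [502.6 -27.7  70.2] ylim -149.3 93.9 rect [502.5 -27.6] [243.2  64.7] 89.9 axis deg 96.4
front [ 0.22449662 -0.97447485  0.5021745  -0.07678103] -77.02672
```

Emit:
move_arm([
  [[0,0.03,-0.03,0,0,0,0],[0,0.065,-0.06,0,0,0,-0.1],[0,0.1,-0.09,0,0,0,-0.22],[0,0.135,-0.125,0,0,0,-0.35],[0,0.17,-0.16,0,0,0,-0.48]],
], squeeze=25)

```text
time_s: 0.6
ee_pos: [0.3008, -0.3616, 0.4035]
ee_rot: [[0.692, 0.722, -0.001], [0.722, -0.692, 0.002], [0.001, -0.002, -1.0]]
wrist_force: [0.3, -0.8, 0.6]
opening: 0.616
```

Emit:
move_arm([
  [[0,0.045,-0.012,0,0,0,-0.12],[0,0.09,-0.025,0,0,0,-0.25],[0,0.135,-0.037,0,0,0,-0.38],[0,0.18,-0.05,0,0,0,-0.5],[0,0.225,-0.062,0,0,0,-0.62]],
])

```text
time_s: 1.1
ee_pos: [0.412, -0.1544, 0.4038]
ee_rot: [[0.139, 0.99, -0.001], [0.99, -0.139, 0.002], [0.002, -0.001, -1.0]]
wrist_force: [0.9, -0.3, -0.2]
opening: 0.5
```

Emit:
move_arm([
  [[0,0.045,0.018,0,0,0,-0.05],[0,0.09,0.035,0.0,0,0,-0.1],[0,0.135,0.052,0.01,0,0,-0.157],[0,0.175,0.067,0.03,0,0,-0.157],[0,0.192,0.0725,0.06,0,0,-0.157]],
])

```text
time_s: 1.6
ee_pos: [0.512, 0.029, 0.3449]
ee_rot: [[-0.02, 1.0, 0.003], [1.0, 0.02, 0.003], [0.003, 0.003, -1.0]]
wrist_force: [-0.3, -0.6, -0.2]
opening: 0.499
```

```bash
python3 - <<'E'
from h import *
s=bot.read_state(); print(s["ee_pos"].round(4),s["ee_rot"].round(3).tolist(),s["opening"])
ims=[]
p,d,K,T=snap("scene"); save(cv2.resize(p[120:280,200:390],None,fx=4,fy=3.75,interpolation=cv2.INTER_CUBIC),"c1.png")
E
```

```text
[0.512  0.029  0.3449] [[-0.02, 1.0, 0.003], [1.0, 0.02, 0.003], [0.003, 0.003, -1.0]] 0.4994407669419611
```

View pics/c1.png

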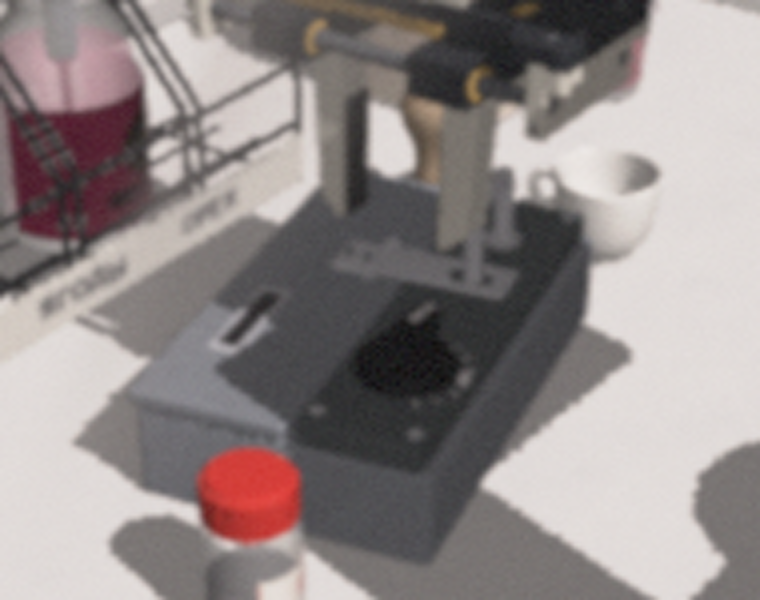

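The picture shows the open fingers hanging above the dial at crop (340,200) and (465,230), with the dial below at (410,355). Jaws run along world x, across the bar, and everything is clear. Next: descend.

Emit:
move_arm([
  [[0,-0.003,-0.0015,0.03,0,0,0],[0,-0.003,-0.0015,0.055,0,0,0],[0,-0.003,-0.0015,0.07,0,0,0],[0,-0.003,-0.0015,0.0755,0,0,0],[0,-0.003,-0.0015,0.0755,0,0,0]],
])

```text
time_s: 2.15
ee_pos: [0.5078, 0.0272, 0.2657]
ee_rot: [[-0.021, 1.0, -0.009], [1.0, 0.021, 0.005], [0.005, -0.009, -1.0]]
wrist_force: [-24.8, 2.4, 32.4]
opening: 0.493
```

Emit:
move_arm([
  [[0.5,0,0,0,0,0,0],[0.8,0,0,0,0,0,0],[1,0,0,0,0,0,0],[1,0,0,0,0,0,0],[1,0,0,0,0,0,0]],
], squeeze=25)

```text
time_s: 2.65
ee_pos: [0.5111, 0.0269, 0.2668]
ee_rot: [[-0.02, 1.0, 0.004], [1.0, 0.02, 0.005], [0.005, 0.004, -1.0]]
wrist_force: [37.4, 2.2, -28.8]
opening: 0.127
```

Emit:
move_arm([
  [[1,0,0,-0.002,0,0,0],[1,0,0,-0.002,0,0,0],[1,0,0,-0.002,0,0,0]],
])

```text
time_s: 2.95
ee_pos: [0.5114, 0.0269, 0.2668]
ee_rot: [[-0.02, 1.0, 0.005], [1.0, 0.02, 0.005], [0.005, 0.005, -1.0]]
wrist_force: [12.3, 0.5, -16.7]
opening: 0.133
```

Emit:
move_arm([
  [[1,-0.0005,0,0,0,0,0.08],[1,-0.001,0,0,0,0,0.17],[1,-0.001,0,0,0,0,0.26],[1,-0.001,0,0,0,0,0.35],[1,-0.001,0,0,0,0,0.44]],
])

```text
time_s: 3.45
ee_pos: [0.5123, 0.0264, 0.2667]
ee_rot: [[0.41, 0.912, 0.008], [0.912, -0.41, 0.006], [0.009, 0.005, -1.0]]
wrist_force: [14.0, 1.5, -7.7]
opening: 0.131
```

Emit:
move_arm([
  [[1,-0.0005,-0.001,0,0,0,0.09],[1,-0.0005,-0.001,0,0,0,0.18],[1,-0.0005,-0.001,0,0,0,0.27],[1,-0.0005,-0.001,0,0,0,0.36],[1,-0.0005,-0.001,0,0,0,0.45]],
])

```text
time_s: 3.95
ee_pos: [0.5127, 0.0257, 0.2667]
ee_rot: [[0.769, 0.639, 0.014], [0.639, -0.769, 0.005], [0.014, 0.005, -1.0]]
wrist_force: [15.5, -4.3, -9.9]
opening: 0.122
```

Emit:
move_arm([
  [[1,0,0,0,0,0,0.09],[1,0,0,0,0,0,0.18],[1,0,0,0,0,0,0.27],[1,0,0,0,0,0,0.36],[1,0,0,0,0,0,0.45]],
])

```text
time_s: 4.45
ee_pos: [0.5133, 0.0247, 0.2667]
ee_rot: [[0.971, 0.238, 0.015], [0.238, -0.971, 0.003], [0.015, 0.001, -1.0]]
wrist_force: [5.8, -7.2, -2.2]
opening: 0.122
```

```bash
python3 - <<'E'
from h import *
s=bot.read_state(); R=s["ee_rot"]; print(s["ee_pos"].round(4),R.round(3).tolist(),s["opening"],np.degrees(np.arctan2(R[1,1],R[0,1])),s["qpos"].round(3),s["wrist_force"].round(1),s["moment"].round(2))
E
```

```text
[0.5133 0.0247 0.2667] [[0.971, 0.238, 0.015], [0.238, -0.971, 0.003], [0.015, 0.001, -1.0]] 0.1219712789039378 -76.25496400279314 [-0.053  0.002  1.882  0.004  1.242  1.277] [ 5.8 -7.2 -2.2] [-1.32 -0.87  0.03]
```

Emit:
move_arm([
  [[1,0,0,0,0,0,0.015],[1,0,0,0,0,0,0.015],[0.5,0,0,0,0,0,0.015],[0.2,0,0,0,0,0,0.015],[0,0,0,0,0,0,0.015]],
])

```text
time_s: 4.95
ee_pos: [0.5131, 0.0248, 0.2664]
ee_rot: [[0.975, 0.224, 0.015], [0.224, -0.975, 0.003], [0.015, 0.0, -1.0]]
wrist_force: [0.5, 1.5, 0.6]
opening: 0.337
```

Emit:
move_arm([
  [[0,0,0,-0.015,0,0,0],[0,0,0,-0.05,0,0,0],[0,0,0,-0.09,0,0,0],[0,0,0,-0.12,0,0,0],[0,0,0,-0.12,0,0,0]],
])

```text
time_s: 5.45
ee_pos: [0.5125, 0.0244, 0.3931]
ee_rot: [[0.974, 0.224, 0.024], [0.224, -0.975, 0.002], [0.024, 0.003, -1.0]]
wrist_force: [0.9, 0.5, 0.2]
opening: 0.501
```

```bash
python3 - <<'E'
from h import *
s=bot.read_state(); R=s["ee_rot"]; print(s["ee_pos"].round(4),R.round(3).tolist(),s["opening"],s["wrist_force"].round(1))
for n in("scene","top"):
    p,d,K,T=snap(n); P=cloud(d,K,T).reshape(-1,3)
    for lab,b in dict(sh=(.51,.56,-.12,-.04,.113,.14),grip=(.47,.55,-.02,.07,.094,.108)).items():
        k=(P[:,0]>b[0])&(P[:,0]<b[1])&(P[:,1]>b[2])&(P[:,1]<b[3])&(P[:,2]>b[4])&(P[:,2]<b[5]); X=P[k]*1000
        if len(X)<20: print(n,lab,len(X)); continue
        w=np.linalg.eigh(np.cov(X[:,:2].T))[1][:,1]; print(n,lab,len(X),X.mean(0).round(1),X.max(0).round(0),X.min(0).round(0),np.degrees(np.arctan2(w[1],w[0])).round(1))
    if n=="scene": a=p[130:270,215:375]
    else: b=p[145:250,250:385]
m=np.hstack([cv2.resize(a,(400,350),interpolation=2),cv2.resize(b,(400,350),interpolation=2)])
save(np.clip(255*(m/255.)**.5,0,255).astype(np.uint8),"c2.png")
E
```

```text
[0.5125 0.0244 0.3931] [[0.974, 0.224, 0.024], [0.224, -0.975, 0.002], [0.024, 0.003, -1.0]] 0.5005155140613475 [0.9 0.5 0.2]
scene sh 80 [533.8 -75.8 119.2] [543. -55. 124.] [ 527. -103.  113.] 101.2
scene grip 124 [509.9  26.7  97.9] [530.  37. 101.] [490.  18.  94.] -165.2
top sh 0
top grip 0
```

View pics/c2.png

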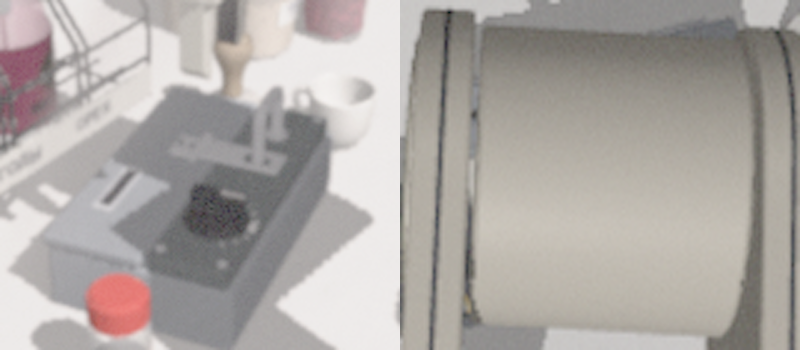

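The pointed end now stands along box -x, measured at -165° against -167° for the index, and the shackle is still down. The dial is in its 0 click, within about 0.03 rad. Next: turn and move over to the shackle.

Emit:
move_arm([
  [[0,0,0.02,0,0,-0.005,-0.13],[0,0,0.05,0,0,-0.01,-0.27],[0,-0.001,0.08,0,0,-0.015,-0.41],[0,-0.001,0.1,0,0,-0.02,-0.55],[0,-0.001,0.109,0,0.003,-0.024,-0.69]],
])

```text
time_s: 6.05
ee_pos: [0.5345, -0.0837, 0.3859]
ee_rot: [[0.606, 0.796, -0.008], [0.796, -0.606, -0.007], [-0.011, -0.002, -1.0]]
wrist_force: [0.4, -0.3, -0.3]
opening: 0.498
```

Emit:
move_arm([
  [[0,0,0,0,0,0,-0.14],[0,0,0,0,0,0,-0.28],[0,0,0,0,0,0,-0.42],[0,0,0,0,0,0,-0.56],[0,0,0,0,0,0,-0.7]],
])

```text
time_s: 6.55
ee_pos: [0.5339, -0.0836, 0.3838]
ee_rot: [[-0.055, 0.998, -0.012], [0.998, 0.055, -0.006], [-0.006, -0.012, -1.0]]
wrist_force: [-0.7, -0.1, 0.0]
opening: 0.496
```

```bash
cat > st.py <<'E'
from h import *
import sys
from scipy.spatial.transform import Rotation as Ro
s=bot.read_state(); R=s["ee_rot"]; print(s["time_s"],s["ee_pos"].round(4),R.round(3).tolist(),s["opening"],s["wrist_force"].round(1))
tgt=np.array([float(a) for a in sys.argv[1:4]]); a=np.radians(13)
D=np.array([[np.sin(a),np.cos(a),0],[-np.cos(a),np.sin(a),0],[0,0,-1]]).T if 0 else None
y=np.array([np.cos(a),np.sin(a),0]); z=np.array([0,0,-1.]); D=np.c_[np.cross(y,z),y,z]
print("shift",(R.T@(tgt-s["ee_pos"])).round(4),"turn",Ro.from_matrix(R.T@D).as_rotvec().round(4))
E
python3 st.py .5355 -.082 .283
```

```text
6.55 [ 0.5339 -0.0836  0.3838] [[-0.055, 0.998, -0.012], [0.998, 0.055, -0.006], [-0.006, -0.012, -1.0]] 0.4964067827078363 [-0.7 -0.1  0. ]
shift [0.002  0.003  0.1007] turn [-0.0126  0.0046 -0.1717]
```

Emit:
move_arm([
  [[0,0.001,0.001,0.0,-0.004,0.002,-0.09],[0,0.002,0.002,0.0,-0.008,0.004,-0.172],[0,0.002,0.003,0.01,-0.0126,0.0046,-0.172],[0,0.002,0.003,0.025,-0.0126,0.0046,-0.172],[0,0.002,0.003,0.03,-0.0126,0.0046,-0.172]],
])

```text
time_s: 7.05
ee_pos: [0.5354, -0.0814, 0.35]
ee_rot: [[-0.223, 0.975, -0.005], [0.975, 0.223, 0.001], [0.002, -0.004, -1.0]]
wrist_force: [-1.3, 0.0, -0.0]
opening: 0.506
```

```bash
python3 st.py .5355 -.082 .283; python3 - <<'E'
from h import *
p,d,K,T=snap("scene"); save(np.clip(255*(cv2.resize(p[110:260,225:385],(800,600),interpolation=2)/255.)**.6,0,255).astype(np.uint8),"c3.png")
E
```

```text
7.05 [ 0.5354 -0.0814  0.35  ] [[-0.223, 0.975, -0.005], [0.975, 0.223, 0.001], [0.002, -0.004, -1.0]] 0.5060136209292617 [-1.3  0.  -0. ]
shift [-0.0007  0.0003  0.067 ] turn [-0.0044 -0.0021 -0.0016]
```

View pics/c3.png

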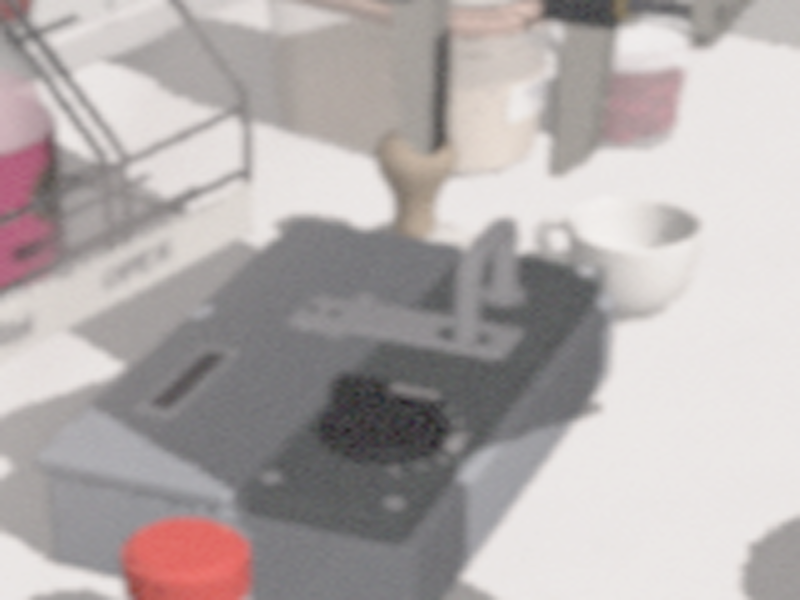

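Fingers hang at crop (420,70) and (580,90), either side in x of the shackle bow at (490,235). The dial's white line at (415,390) runs parallel to the hasp strap, i.e. along box x, as it should. Next: descend and grip.

Emit:
move_arm([
  [[0,-0.0005,0,0.02,-0.0044,-0.002,0],[0,-0.0005,0,0.042,-0.0044,-0.002,0],[0,-0.0005,0,0.058,-0.0044,-0.002,0],[0,-0.0005,0,0.065,-0.0044,-0.002,0],[0,-0.0005,0,0.066,-0.0044,-0.002,0]],
])

```text
time_s: 7.6
ee_pos: [0.5346, -0.0818, 0.2828]
ee_rot: [[-0.223, 0.975, -0.003], [0.975, 0.223, 0.001], [0.001, -0.002, -1.0]]
wrist_force: [0.3, 0.5, 0.3]
opening: 0.505
```

Emit:
move_arm([
  [[0.5,0,0,0,0,0,0],[0.8,0,0,0,0,0,0],[1,0,0,0,0,0,0],[1,0,0,0,0,0,0],[1,0,0,0,0,0,0]],
], squeeze=40)

```text
time_s: 8.1
ee_pos: [0.5357, -0.0816, 0.2837]
ee_rot: [[-0.223, 0.975, 0.002], [0.975, 0.223, 0.001], [0.001, 0.002, -1.0]]
wrist_force: [18.4, 4.8, -6.4]
opening: 0.122
```

Emit:
move_arm([
  [[1,0,0,-0.005,0,0,0],[1,0,0,-0.01,0,0,0],[1,0,0,-0.015,0,0,0],[1,0,0,-0.02,0,0,0],[1,0,0,-0.02,0,0,0]],
])

```text
time_s: 8.6
ee_pos: [0.5363, -0.0814, 0.3042]
ee_rot: [[-0.223, 0.975, 0.004], [0.975, 0.223, 0.001], [0.0, 0.005, -1.0]]
wrist_force: [7.3, 0.9, -7.0]
opening: 0.094
```

Emit:
move_arm([
  [[1,0,0,-0.004,0,0,0],[1,0,0,-0.008,0,0,0],[1,0,0,-0.0105,0,0,0],[1,0,0,-0.0115,0,0,0],[1,0,0,-0.0115,0,0,0]],
])

```text
time_s: 9.1
ee_pos: [0.5363, -0.0813, 0.3155]
ee_rot: [[-0.223, 0.975, 0.004], [0.975, 0.223, 0.001], [0.0, 0.005, -1.0]]
wrist_force: [6.1, -0.9, -7.2]
opening: 0.092
```

```bash
python3 st.py .5355 -.082 .316; python3 - <<'E'
from h import *
p,d,K,T=snap("scene"); save(np.clip(255*(cv2.resize(p[110:260,225:385],(800,600),interpolation=2)/255.)**.6,0,255).astype(np.uint8),"c4.png")
E
```

```text
9.1 [ 0.5363 -0.0813  0.3155] [[-0.223, 0.975, 0.004], [0.975, 0.223, 0.001], [0.0, 0.005, -1.0]] 0.09242351087443032 [ 6.1 -0.9 -7.2]
shift [-0.0005 -0.0009 -0.0005] turn [ 0.0046 -0.0003 -0.0018]
```

View pics/c4.png

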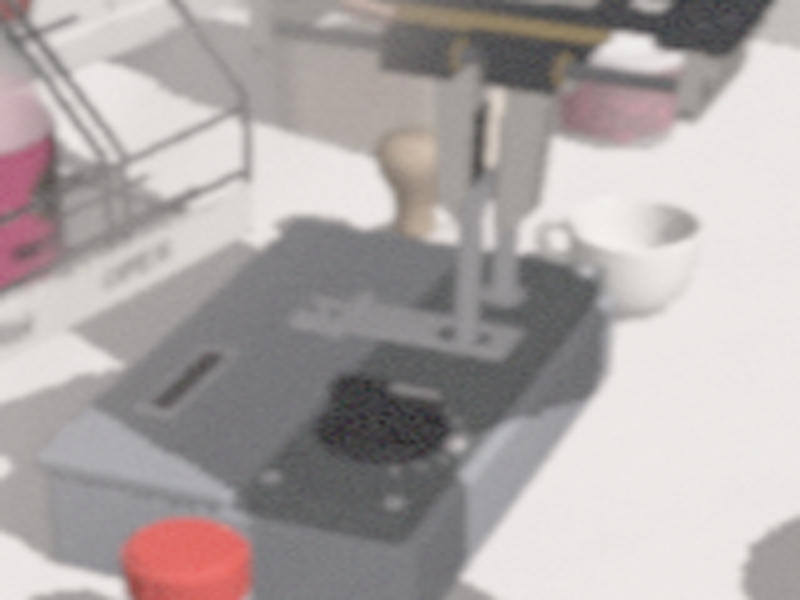

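The shackle now hangs between the fingers at (485,185), up from (490,230), with legs visibly longer. The dial is unchanged. I'll nudge up 1.5 mm to feel the stop.

Emit:
move_arm([
  [[1,0,0,-0.001,0,0,0],[1,0,0,-0.0015,0,0,0],[1,0,0,-0.0015,0,0,0]],
])

```text
time_s: 9.45
ee_pos: [0.5363, -0.0813, 0.3156]
ee_rot: [[-0.223, 0.975, 0.004], [0.975, 0.223, 0.002], [0.001, 0.004, -1.0]]
wrist_force: [9.5, -1.1, -16.0]
opening: 0.094
```

```bash
python3 st.py .5355 -.082 .316; python3 - <<'E'
from h import *
p,d,K,T=snap("scene"); P=cloud(d,K,T).reshape(-1,3)
q=np.load("scene.npz"); P0=cloud(q["d"],q["K"],q["T"]).reshape(-1,3)
for X in (P0,P):
    for b in ((.47,.55,-.02,.07,.094,.108),(.47,.53,.10,.18,.085,.1)):
        k=np.all([(X[:,i]>b[2*i])&(X[:,i]<b[2*i+1]) for i in range(3)],0); Y=X[k]*1000; w=np.linalg.eigh(np.cov(Y[:,:2].T))[1][:,1]
        print(len(Y),Y.mean(0).round(1),np.degrees(np.arctan2(w[1],w[0])).round(1))
E
```

```text
9.45 [ 0.5363 -0.0813  0.3156] [[-0.223, 0.975, 0.004], [0.975, 0.223, 0.002], [0.001, 0.004, -1.0]] 0.09438690800665736 [  9.5  -1.1 -16. ]
shift [-0.0005 -0.0009 -0.0004] turn [ 0.0045 -0.0006 -0.0019]
110 [510.1  26.9  98.1] 89.7
345 [502.7 152.1  89.4] 115.3
120 [510.2  26.6  98. ] -164.9
336 [502.6 151.9  89.6] 159.2
```

```bash
python3 -c "
from cell import bot
print(bot.sign_off()); s=bot.read_state(); print(s['time_s'],s['ee_pos'],s['wrist_force'],s['opening'])"
```

```text
the job is handed in; nothing more can be done
None
the job is handed in; nothing more can be done
```

I turned the dial about 77° clockwise to its index and let go. Then I took the shackle by its bow and pulled it up to its stop. I handed in at about 9.5 s of robot time, still holding it with 40 N of grip.

**Last checks**
- **Shackle:** the tool rose 31.9 mm. A further 1.5 mm upward command gave no movement, and the downward pull went from 7 N to 16 N, so the shackle is against its stop.
- **Dial:** the grip axis measured -164.9° and the index direction about -167°, so the dial is roughly 0.04 rad from its index. The fingers were well clear of it.
- **Bystanders:** the jar was remeasured and had not moved. The cup and tamper I only checked by eye in the last picture, where they stood upright and in the same place.

**What did not go cleanly**
- **Contact at the dial:** while descending onto the dial, the wrist force reached about 32 N up and 25 N sideways, most likely from the fingertips touching the skirt. Just after the grip closed it read 37 N, and it eased to about 12 N sideways and 17 N down within 0.3 s.
- **Gripper opening:** while holding the shackle it read 8.7 mm, less than the bar's 10 mm. I put this down to reading bias, as the force and the rise showed no slip.

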